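# Cull the latch bolts and spray the batch with cleaner

## Robot

A 6-joint arm with a two-finger parallel gripper is mounted at the origin on the work surface. World frame = base frame: x ahead of the robot, y to its left, z up, the work surface at z = 0. Lengths are in m, angles in rad, forces in N, time in s.
With the tool pointing down it reaches from about 0.3 to 0.875 m from the base axis. Payload 4.2 kg.
Tool frame: the origin (TCP) lies at the very end of the fingers, on their centre line; the grasp point (between the pads) lies robot.grasp_offset behind it (robot.grasp_offset is the distance from the TCP to the grasp point, in m); z points along the fingers, y is the line along which they close (so a half turn about z gives the same grasp; the last joint's range is limited). The gripper opens to 85 mm and grips with 20 to 120 N. Pads are 22 mm wide; open, the fingers measure 114 mm over their backs; the gripper's body (76 mm by 85 mm) begins 54 mm behind the grasp point. The pads swing forward as they close: fully open they stand 13 mm farther back than shut.
Start: joints at [1.21, 0.32, 1.565, -0, 1.257, -0.02], TCP at [0.192, 0.542, 0.231] pointing down, gripper open.
Joint ranges: [-3.11, 3.11], [-0.84, 2.01], [0.21, 2.61], [-1.34, 4.49], [0.05, 2.63], [-2.56, 2.56]. Speed limits (rad/s): [2.57, 2.57, 3.14, 3.14, 3.14, 3.14].

## Interface

Orientations are given as a rotation vector (axis times angle).
In Python, from plant import robot, eyes, search_frame gives the robot as it stands. The module is installed in compiled form; this text tells all that it offers.
- The arm moves only by the tool step_arm, never from a script. Its argument "increments" is one flat list of numbers, 7 for each row, row after row: the shift along the world's x, y, z each as a share of 0.12 m, from -1 to 1, then the turn, a rotation vector about the world's x, y, z each as a share of 2 rad, from -1 to 1, then the opening, from 0 (shut) to 1 (fully open). In form: [x, y, z, ax, ay, az, hand, x, y, z, ax, ay, az, hand, ...]. A call has 1 to 12 rows; each row shifts and turns the commanded pose from where the row before left it; what a row does not reach is not made up. A row lasts 1/8 s, in which the tool goes at most 62.5 mm and 10.7 degrees, less where a joint would pass 70% of its speed; a pose out of reach is approached as far as the arm can. A call with a number of a shift or a turn outside -1 to 1 is refused whole. A call with a gripper value outside its range is refused whole. The fingers move at their own pace and stop on an object; the grip force is fixed at half the most. Time passes only in rows, so rows that do not move let the fingers close. It gives the time, the measured TCP pose, the force, the opening and the grip force at its end, in the units of the state.
- robot.observe(): the state, without advancing time (a new reading comes with each control period).
- eyes.camera(name): name is "scene" or "top" or "wrist"; returns a dict with "frame" (480x640x3 uint8, red, green, blue), "camera_matrix" (3x3 intrinsics, pixels), "k1" (the pictures are not rectified: a ray, as slopes to the right and down, at radius r is drawn at 1 + k1 r^2 times it, then the intrinsics apply), "world_from_camera" (4x4, takes a point from camera to world coordinates). Camera axes: x right, y down, z forward; pixel columns grow to the right and rows downward; lengths in m; the calibration is good to about 2 mm. A picture is of the moment at which its call begins. There is no depth.
- robot.job_done(): hands the job in; it is judged then, once.
Trained networks look in the newest picture that a camera, given by its name, has taken for a name from the list of things; names that differ only in an ending like _2 or _b are one class to them, and where a whole thing is asked for, a point or a joint stands for the part that bears it (a point fixed in the world has none). Each returns a list of dicts, best first, with "score" (0 to 1); they miss things now and then, are a little off and sometimes report something else, mostly with a low value. They report only what shows in the picture. A call takes as long as a camera call. They do not tell look-alikes from the thing itself.
- search_frame(name, camera): "bbox" ([left, top, right, bottom] in pixels, round what is visible of it).
The state is a dict: "clock": time; "qpos": joint angles; "joint_vel": joint speeds; "tau": joint torques, N m; "tool_pos": TCP position; "eef_rot": TCP orientation; "force": force on the tool from outside, world axes, zero at the start; "ft_torque": the same for the moment, N m; "gripper_width": finger opening in m; "gripper_force": force on a finger pad.
Only numpy, scipy, OpenCV 4.12 (cv2) and the standard library are available. Lean on these libraries where they do the work, as an engineer would, in place of code of your own. Each camera call takes 0.05 s, during which the arm holds its last target. There are 200 camera calls.

## Task

Two of the six latch bolts in the wash pan are scrap, one too short and one bent: put both in the blue coin tray. Then push the cleaner canister's nozzle cap gently all the way down, hold it there for a moment and let it spring back up. Leave the four good bolts lying in the pan as they are, and don't shove the loose things around them out of place.

Things in the scene. Friction and masses are not known exactly. Their poses are not given: they have to be found in the camera images.
- pan: fixed shallow dark steel wash pan, 220 (x) x 280 (y) mm outside, floor and walls 4 mm thick, rim 14 mm above the bench; six bolts lie in it, in two rows of three, their middles about 72 mm apart in y and 96 mm in x, lengths roughly along the pan's x. Origin: centre of its underside, on the bench
- short_bolt: the short steel latch bolt: like the good ones but its 16 x 16 mm bar is only 30 mm long, 46 mm overall with the spigot (on its +x end). Origin: middle of its overall length, on its underside; x along it
- short_grip (a point): middle of the short bolt's square bar, at half its height (8 mm above its underside)
- bent_bolt: the bent steel latch bolt: same 16 x 16 mm bar and spigot, kinked by 50 degrees, so it lies flat as a shallow V 75 mm long, 33 mm wide. Origin: middle of its length, on its underside; in its frame the apex points to +y, the -x leg (square bar, 42 mm) runs at +0.44 rad about z from the x axis, the +x leg (square bar, then spigot) at -0.44 rad
- bent_grip (a point): middle of the bent bolt's -x leg, at half its height (8 mm above its underside): a good place to grip it, across that leg
- bent_mid (a point): middle of the bent bolt, 8 mm above its origin
- good_a: good steel latch bolt: a straight bar 16 x 16 mm and 60 mm long with a round spigot (10 mm thick, 16 mm long) on its +x end, 76 mm overall, lying flat in the pan. Origin: middle of its length, on its underside; x along it
- good_b: good steel latch bolt: a straight bar 16 x 16 mm and 60 mm long with a round spigot (10 mm thick, 16 mm long) on its +x end, 76 mm overall, lying flat in the pan. Origin: middle of its length, on its underside; x along it
- good_c: good steel latch bolt: a straight bar 16 x 16 mm and 60 mm long with a round spigot (10 mm thick, 16 mm long) on its +x end, 76 mm overall, lying flat in the pan. Origin: middle of its length, on its underside; x along it
- good_d: good steel latch bolt: a straight bar 16 x 16 mm and 60 mm long with a round spigot (10 mm thick, 16 mm long) on its +x end, 76 mm overall, lying flat in the pan. Origin: middle of its length, on its underside; x along it
- tray: fixed open blue plastic coin tray, empty, used for scrap: 120 (x) x 160 (y) mm outside, walls and floor 4 mm, rim 35 mm above the bench. Origin: centre of its underside, on the bench
- canister: aluminium cleaner canister 60 mm in diameter, clamped upright in a dark base 90 mm wide fixed to the bench; the push-down nozzle cap sits on top of it. Origin: on its axis, at the bench; z up; the spout of the cap points along its y, over towards the pan
- nozzle_top (a point): centre of the flat top of the nozzle cap (white plastic, 30 mm in diameter, 22 mm tall), 184 mm above the bench when up; it moves with the cap. The short black spout leaves the cap's side 11 mm below this point
- nozzle (a joint): how far the sprung nozzle cap is pushed down, in m: 0 up, 0.008 fully down on its stop; the spring pushes back with 2 N at the top and 10 N fully down
- pulley_a: bystander: brass pulley, 44 mm in diameter, 22 mm tall, lying flat. Origin: centre of its underside
- pulley_b: bystander: another brass pulley, the same
- fuse: bystander: white ceramic fuse with steel blade ends, 68 x 20 x 20 mm. Origin: centre of its underside
- reader: bystander: black card reader head, 75 x 90 x 56 mm. Origin: centre of its underside
- driver: bystander: screwdriver, 190 mm long, lying on the bench beyond the pan
There are look-alikes about, which are no part of the job. What is shaped like the good_b but black or brown is not meant.

How it is judged:
On the way, in this order (a step that is already met when the one before it is completed fails the run):
1. the short bolt and the bent bolt both lie released in the blue tray (x of short_grip in the frame of tray between -0.056 and 0.056 m and y of short_grip in the frame of tray between -0.076 and 0.076 m and z of short_grip in the frame of tray between 0 and 0.03 m and x of bent_mid in the frame of tray between -0.056 and 0.056 m and y of bent_mid in the frame of tray between -0.076 and 0.076 m and z of bent_mid in the frame of tray between 0 and 0.03 m and linear speed of each of short_bolt, bent_bolt below 0.02 m/s and contact force between the fingers and short_bolt below 0.05 N and contact force between the fingers and bent_bolt below 0.05 N), for 0.2 s.
2. the nozzle cap is pushed down to its stop (6 mm or more of its 8 mm) and held for 0.2 s (value of joint nozzle above 0.006 m), for 0.2 s.
At the end, for the whole second after the job is handed in: The short and the bent bolt lie inside the blue tray (their middles inside its walls and below 30 mm above the bench), released and at rest; the four good bolts lie in the pan within 25 mm of where they started; the nozzle cap is back up (within 1.5 mm) (all of step 1 and x of good_a in the frame of pan between -0.106 and 0.106 m and y of good_a in the frame of pan between -0.136 and 0.136 m and z of good_a in the frame of pan between 0 and 0.02 m and distance of each of good_a, good_b, good_c, good_d from where it was at the start of the episode below 0.025 m and x of good_b in the frame of pan between -0.106 and 0.106 m and y of good_b in the frame of pan between -0.136 and 0.136 m and z of good_b in the frame of pan between 0 and 0.02 m and x of good_c in the frame of pan between -0.106 and 0.106 m and y of good_c in the frame of pan between -0.136 and 0.136 m and z of good_c in the frame of pan between 0 and 0.02 m and x of good_d in the frame of pan between -0.106 and 0.106 m and y of good_d in the frame of pan between -0.136 and 0.136 m and z of good_d in the frame of pan between 0 and 0.02 m and value of joint nozzle below 0.0015 m); the robot touches nothing.
It fails at once if the nozzle cap is pressed (3 mm or more) while a scrap bolt is not yet in the tray (value of joint nozzle above 0.003 m and not (x of short_grip in the frame of tray between -0.056 and 0.056 m and y of short_grip in the frame of tray between -0.076 and 0.076 m and z of short_grip in the frame of tray between 0 and 0.03 m and x of bent_mid in the frame of tray between -0.056 and 0.056 m and y of bent_mid in the frame of tray between -0.076 and 0.076 m and z of bent_mid in the frame of tray between 0 and 0.03 m)).
It fails at once if the canister or its cap is pushed with more than 50 N (contact force between canister and anything else above 50 N).
It fails at once if a good bolt is shifted by more than 25 mm (distance of any of good_a, good_b, good_c, good_d from where it was at the start of the episode above 0.025 m).
It fails at once if a bystander is shifted by more than 30 mm (distance of any of pulley_a, pulley_b, fuse, reader, driver from where it was at the start of the episode above 0.03 m).
It also fails if it takes over 61 s, if anything falls off the work surface, if the arm or the gripper's body presses on something with over 40 N, if the wrist force passes 120 N, or if a joint passes its speed limit or range.

## Working session

There is one attempt and no reset: what is moved stays moved. The work goes in short steps, Python scripts to look and compute and a tool call to move; the robot and the scene stay as the last step left them, time stands still between calls to the robot, and variables do not carry over. Pictures are saved under pics/ and viewed, at most 10 in all, crops included, and the job is handed in when it is done.

Besides the shell and the picture viewer there is one more tool, called after "Emit:" as name(argument=value, ...) on one line, values as JSON. step_arm: Moves the arm, as the interface text tells. Its arguments: {"type":"object","properties":{"increments":{"type":"array","items":{"type":"number"}}},"required":["increments"]}

```bash
mkdir -p pics; cat > h.py <<'E'
import numpy as np, cv2
from plant import robot, eyes, search_frame
def proj(c,u,v,z):
    K=np.array(c["camera_matrix"]);T=np.array(c["world_from_camera"])
    d=np.array([(u-K[0,2])/K[0,0],(v-K[1,2])/K[1,1]]);s=d.copy()
    for _ in range(20): s=d/(1+c["k1"]*(s@s))
    r=T[:3,:3]@np.array([s[0],s[1],1]);o=T[:3,3]
    return o+r*(z-o[2])/r[2]
def save(c,n): cv2.imwrite(f"pics/{n}.png",c["frame"][:,:,::-1])
E
python3 - <<'E'
from h import *
for n in("top","scene"):
    c=eyes.camera(n);save(c,n+"0");print(n,np.round(c["world_from_camera"],3).tolist(),c["k1"],c["camera_matrix"])
    for k in "pan short_bolt bent_bolt good_a tray canister nozzle_top pulley_a fuse reader driver".split():
        print(k,[(round(d["score"],2),np.round(d["bbox"]).astype(int).tolist()) for d in search_frame(k,n)][:7])
s=robot.observe();print(s,robot.grasp_offset)
E
```

```text
top [[-0.02, -0.984, 0.178, 0.3], [-1.0, 0.021, 0.007, -0.035], [-0.011, -0.178, -0.984, 1.573], [0.0, 0.0, 0.0, 1.0]] -0.06786863913767308 [[601.15306581   0.         333.06128915]
 [  0.         601.15306581 237.58140482]
 [  0.           0.           1.        ]]
pan [(0.58, [282, 203, 397, 298]), (0.33, [464, 187, 507, 228])]
short_bolt [(0.49, [167, 258, 234, 315]), (0.17, [336, 254, 350, 282])]
bent_bolt [(0.64, [335, 254, 353, 282]), (0.47, [305, 223, 312, 249])]
good_a [(0.63, [302, 314, 313, 345]), (0.62, [362, 214, 369, 244]), (0.58, [338, 325, 369, 336]), (0.56, [336, 256, 352, 280]), (0.52, [311, 260, 319, 283]), (0.45, [362, 250, 378, 279])]
tray [(0.44, [361, 214, 369, 245])]
canister [(0.74, [426, 263, 464, 298])]
nozzle_top [(0.6, [429, 263, 465, 297]), (0.45, [446, 266, 464, 280]), (0.42, [301, 137, 316, 206])]
pulley_a [(0.8, [401, 310, 420, 325]), (0.77, [215, 204, 230, 224]), (0.36, [167, 256, 233, 314])]
fuse [(0.66, [413, 216, 420, 239])]
reader [(0.6, [338, 255, 351, 282]), (0.41, [302, 225, 314, 245])]
driver [(0.85, [300, 137, 318, 206])]
scene [[-0.79, 0.516
[... 922 characters left out ...]
k': 1.2, 'qpos': array([ 1.21003524e+00,  3.19629835e-01,  1.56450947e+00, -2.25452646e-05,
        1.25738191e+00, -1.99730272e-02]), 'joint_vel': array([ 1.14970402e-03, -4.68469815e-06,  1.32904421e-03,  1.66035002e-03,
        1.07932103e-03,  1.92675363e-03]), 'tau': array([ 1.63024328e-03, -4.15419173e+01, -2.34428304e+01,  7.45304192e-05,
        2.94778602e-04,  1.39740209e-05]), 'tool_pos': array([0.1921797 , 0.54195275, 0.23131711]), 'eef_rot': array([5.32705394e-01, 3.09606397e+00, 1.03823444e-04]), 'force': array([ 0.87751954, -0.01987489, -0.29507171]), 'ft_torque': array([ 0.01017385,  0.02972087, -0.00708147]), 'gripper_force': 0.0, 'gripper_width': 0.08531238323742492} 0.0187
```

```bash
python3 - <<'E'
import cv2
t=cv2.imread("pics/top0.png");s=cv2.imread("pics/scene0.png")
cv2.imwrite("pics/a.png",cv2.resize(t[130:355,160:480],(800,562),interpolation=cv2.INTER_CUBIC))
cv2.imwrite("pics/b.png",cv2.resize(s[110:430,160:560],(750,600),interpolation=cv2.INTER_CUBIC))
E
```

```text
(no output)
```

View pics/a.png

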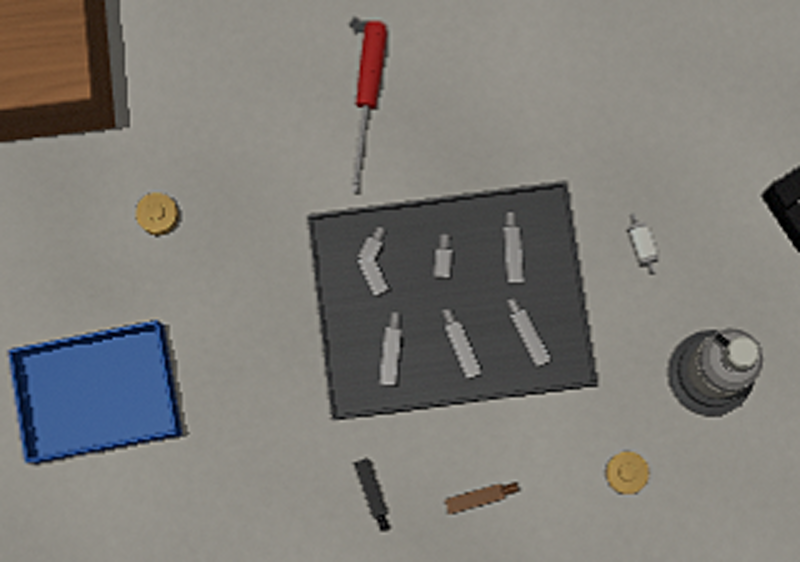

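View pics/b.png

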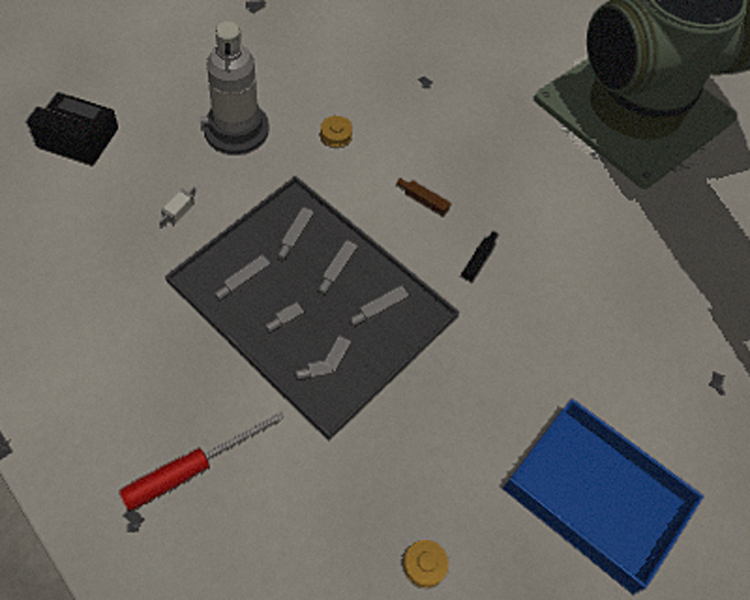

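The scrap pair, in the top picture (crop px): the bent one is the V at (372,262) and the short one is at (443,256). The four straight silver ones at (514,250), (390,350), (462,345) and (528,333) are good. The black one at (370,495) and the brown one at (482,498), outside the pan, are look-alikes. The scene view agrees. Next I measure.

```bash
python3 - <<'E'
from h import *
from types import SimpleNamespace
C={"top":eyes.camera("top"),"scene":eyes.camera("scene")}
B={"top":{"bent":[300,217,318,252],"short":[330,220,344,244],"g1":[358,210,372,247],"g2":[308,250,324,287],"g3":[334,250,354,284],"g4":[360,246,382,280]},
"scene":{"bent":[313,285,350,316],"short":[298,268,324,290]}}
for n in B:
    c=C[n];g=c["frame"].mean(2)
    for k,(l,t,r,b) in B[n].items():
        p=cv2.resize(g[t:b,l:r].astype(np.float32),None,fx=8,fy=8,interpolation=cv2.INTER_CUBIC)
        m=(p>(np.percentile(p,30)+np.percentile(p,97))/2).astype(np.uint8)
        cn=max(cv2.findContours(m,0,2)[0],key=cv2.contourArea).reshape(-1,2)
        w=np.array([proj(c,l+(x+.5)/8-.5,t+(y+.5)/8-.5,.02)[:2]*1000 for x,y in cn]).astype(np.float32)
        M=cv2.moments(w.reshape(-1,1,2));print(n,k,"rect",np.round(cv2.boxPoints(cv2.minAreaRect(w))).tolist(),"centroid",round(M["m10"]/M["m00"],1),round(M["m01"]/M["m00"],1))
P=lambda n,x,y,z:np.round(proj(C[n],x,y,z)*1000)[:2].tolist()
f=lambda x,y:(160+x/2.5,130+y/2.5)
g=lambda x,y:(160+x/1.875,110+y/1.875)
print("tray top",[P("top",*f(*q),.035) for q in((11,350),(160,322),(186,435),(28,462))])
print("tray scene",[P("scene",*g(*q),.035) for q in((572,402),(702,496),(640,590),(503,487))])
print("pan top",[P("top",*f(*q),.014) for q in((308,215),(567,183),(597,385),(333,418))])
print("pan scene",[P("scene",*g(*q),.014) for q in((295,178),(458,313),(330,437),(167,278))])
print("nozzle",P("top",*f(742,352),.184),P("scene",*g(229,30),.184))
E
```

```text
top bent rect [[555.0, 53.0], [557.0, 24.0], [629.0, 29.0], [627.0, 57.0]] centroid 589.7 39.9
top short rect [[573.0, -40.0], [603.0, -44.0], [605.0, -27.0], [576.0, -23.0]] centroid 589.2 -34.0
top g1 rect [[566.0, -101.0], [567.0, -119.0], [627.0, -117.0], [626.0, -99.0]] centroid 596.3 -108.8
top g2 rect [[461.0, 18.0], [536.0, 8.0], [538.0, 26.0], [463.0, 35.0]] centroid 494.0 22.4
top g3 rect [[466.0, -56.0], [472.0, -73.0], [543.0, -45.0], [536.0, -28.0]] centroid 499.3 -52.2
top g4 rect [[477.0, -129.0], [484.0, -145.0], [553.0, -113.0], [545.0, -97.0]] centroid 510.3 -122.5
scene bent rect [[558.0, 53.0], [560.0, 25.0], [633.0, 31.0], [631.0, 59.0]] centroid 593.3 41.2
scene short rect [[576.0, -39.0], [622.0, -44.0], [624.0, -28.0], [578.0, -23.0]] centroid 596.4 -32.5
tray top [[503.0, 415.0], [529.0, 259.0], [412.0, 231.0], [387.0, 394.0]]
tray scene [[421.0, 248.0], [391.0, 400.0], [513.0, 419.0], [546.0, 267.0]]
pan top [[644.0, 107.0], [673.0, -169.0], [457.0, -193.0], [428.0, 82.0]]
pan scene [[463.0, -186.0], [433.0, 88.0], [647.0, 112.0], [678.0, -161.0]]
nozzle [467.0, -312.0] [470.0, -307.0]
```

Emit:
step_arm(increments=[0.276,-0.399,-0.04,0,0,0.0095,0.5,0.276,-0.399,-0.04,0,0,0.0095,0.5,0.276,-0.399,-0.04,0,0,0.0095,0.5,0.276,-0.399,-0.04,0,0,0.0095,0.5,0.276,-0.399,-0.04,0,0,0.0095,0.5,0.276,-0.399,-0.04,0,0,0.0095,0.5,0.276,-0.399,-0.04,0,0,0.0095,0.5,0.276,-0.399,-0.04,0,0,0.0095,0.5,0.276,-0.399,-0.04,0,0,0.0095,0.5,0.276,-0.399,-0.04,0,0,0.0095,0.5,0.276,-0.399,-0.04,0,0,0.0095,0.5,0.276,-0.399,-0.04,0,0,0.0095,0.5])

```text
clock: 2.8
tool_pos: [0.5907, -0.0344, 0.1737]
eef_rot: [0.177, 3.136, 0.001]
force: [0.4, 0.6, 0.9]
gripper_width: 0.0428
gripper_force: 0.0
```

```bash
python3 - <<'E'
from h import *
from scipy.spatial.transform import Rotation as R
c=eyes.camera("wrist");save(c,"w1");s=robot.observe()
print(s["clock"],s["tool_pos"],R.from_rotvec(s["eef_rot"]).as_matrix().round(3).tolist(),s["gripper_width"])
g=c["frame"].mean(2)
m=(cv2.GaussianBlur(g,(0,0),1.5)>100).astype(np.uint8)
for q in cv2.findContours(m,0,2)[0]:
    if cv2.contourArea(q)>800:
        w=np.array([proj(c,x,y,.02)[:2]*1000 for x,y in q.reshape(-1,2)]).astype(np.float32)
        M=cv2.moments(w.reshape(-1,1,2))
        if 450<w[:,0].mean()<700: print(cv2.boundingRect(q),np.round(cv2.boxPoints(cv2.minAreaRect(w))).tolist(),round(M["m10"]/M["m00"],1),round(M["m01"]/M["m00"],1))
E
```

```text
2.85 [ 0.59468445 -0.04032543  0.17282542] [[-0.993, 0.115, 0.005], [0.115, 0.993, -0.005], [-0.005, -0.004, -1.0]] 0.042939751265221815
(160, 87, 71, 95) [[477.0, -127.0], [485.0, -144.0], [555.0, -112.0], [547.0, -95.0]] 514.7 -119.4
(254, 0, 226, 271) [[437.0, 75.0], [455.0, -70.0], [653.0, -45.0], [635.0, 100.0]] 534.5 26.4
(0, 0, 361, 463) [[355.0, -210.0], [801.0, -378.0], [885.0, -156.0], [439.0, 12.0]] 596.2 -232.5
```

View pics/w1.png

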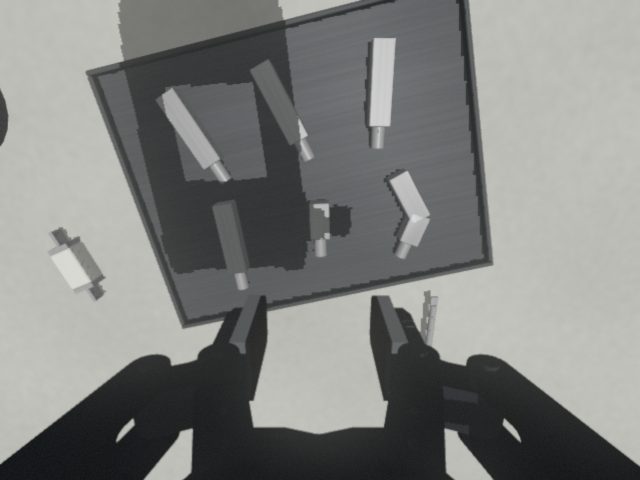

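The wrist view shows the short bolt's bar at about (320,221) with its spigot at (321,248). The V has its square leg from (399,176) to the kink at about (414,215). I project these and let the arm settle.

```bash
python3 - <<'E'
from h import *
i=cv2.imread("pics/w1.png")
cv2.imwrite("pics/w1c.png",cv2.resize(i[160:270,295:435],(763,600),interpolation=cv2.INTER_CUBIC))
c=eyes.camera("wrist");s=robot.observe();save(c,"w2")
i=cv2.imread("pics/w2.png");cv2.imwrite("pics/w2c.png",cv2.resize(i[160:270,295:435],(763,600),interpolation=cv2.INTER_CUBIC))
print(s["clock"],s["tool_pos"],s["joint_vel"].round(2))
import pickle;pickle.dump({k:c[k] for k in("camera_matrix","k1","world_from_camera")},open("w2.p","wb"))
for p in((309,200),(330,200),(320,241),(390,180),(408,171),(428,216),(402,213)):print(p,np.round(proj(c,*p,.02)*1000,1)[:2])
E
```

```text
2.9 [ 0.59231346 -0.0371524   0.1728072 ] [ 0.07 -0.04  0.06  0.06  0.04  0.05]
(309, 200) [577.1 -45.4]
(330, 200) [579.  -28.9]
(320, 241) [611.9 -40.6]
(390, 180) [568.6  19.1]
(408, 171) [563.2  33.3]
(428, 216) [600.8  47.6]
(402, 213) [596.   27.1]
```

View pics/w2c.png

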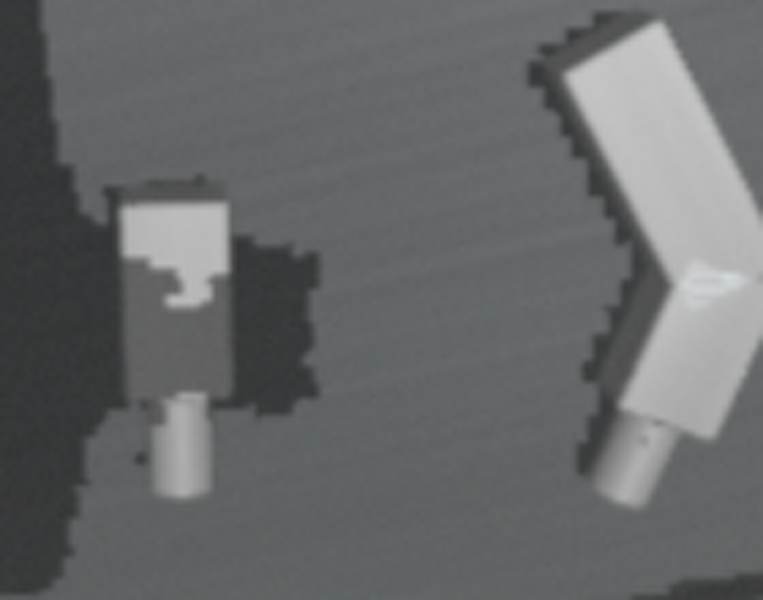

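The crop shows the short bar's top face with corners at (120,203), (228,203), (234,398) and (126,398). The bent leg's end corners are at (565,73) and (660,22), and the inner kink is at (672,285).

```bash
python3 - <<'E'
from h import *
import pickle
c=pickle.load(open("w2.p","rb"))
f=lambda x,y:proj(c,295+x/5.45-.4,160+y/5.45-.4,.02)[:2]*1000
S=np.array([f(*q) for q in((120,203),(228,203),(234,398),(126,398))])
print("short",S.round(1).tolist(),S.mean(0),np.degrees(np.arctan2(*((S[2]+S[3]-S[0]-S[1])[::-1]))))
a,b,k=f(565,73),f(660,22),f(672,285)
d=(k-a)/np.linalg.norm(k-a);e=(a+b)/2
print("bent",a,b,k,"len",np.linalg.norm(k-a),"grip",e+21*d,np.degrees(np.arctan2(d[1],d[0])))
s=robot.observe();print(s["clock"],s["tool_pos"])
E
```

```text
short [[575.3, -39.1], [577.0, -23.6], [606.4, -25.6], [604.6, -41.6]] [590.81634653 -32.49145342] -4.452072519607135
bent [563.91077154  25.72863259] [558.30673529  39.35129158] [596.51050256  39.70172777] len 35.46815263843239 grip [580.41041703  40.81315866] 23.20123625918886
2.9 [ 0.59231346 -0.0371524   0.1728072 ]
```

Emit:
step_arm(increments=[0.01,0,-0.3,0,0,0,0.5,0,0,-0.4,0,0,0,0.5,0,0,-0.35,0,0,0,0.5,0,0,-0.15,0,0,0,0.5,0,0,0,0,0,0,0.5,0,0,0,0,0,0,0.5])

```text
clock: 3.65
tool_pos: [0.5915, -0.0323, 0.0308]
eef_rot: [0.177, 3.135, 0.0]
force: [0.4, 0.2, 0.1]
gripper_width: 0.0429
gripper_force: 0.0
```

Emit:
step_arm(increments=[0,0,-0.1,0,0,0,0.5,0,0,-0.09,0,0,0,0.5,0,0,0,0,0,0,0,0,0,0,0,0,0,0,0,0,0,0,0,0,0,0,0,0,0,0,0,0,0,0,0,0,0,0,0])

```text
clock: 4.53
tool_pos: [0.5909, -0.0326, 0.007]
eef_rot: [0.177, 3.136, 0.0]
force: [0.1, -0.0, -0.4]
gripper_width: 0.014
gripper_force: 61.3
```

Emit:
step_arm(increments=[0,0,0.25,0,0,0,0,0,0,0.4,0,0,0,0,0,0.1,0.3,0,0,0,0,-0.145,0.37,0,0,0,0,0,-0.145,0.39,0,0,0,0,0,-0.145,0.39,0,0,0,0,0,-0.145,0.39,0,0,0,0,0,-0.145,0.39,0,0,0,0,0,-0.145,0.39,0,0,0,0,0,-0.145,0.31,0,0,0,0,0,0,0,0,0,0,0,0,0,0,0,0,0,0,0])

```text
clock: 6.02
tool_pos: [0.469, 0.2947, 0.1209]
eef_rot: [0.176, 3.137, -0.001]
force: [0.5, -0.4, -0.9]
gripper_width: 0.0145
gripper_force: 61.4
```

```bash
python3 - <<'E'
from h import *
c=eyes.camera("wrist");save(c,"w3");s=robot.observe()
print(s["clock"],s["tool_pos"],s["gripper_width"],s["gripper_force"])
f=c["frame"].astype(int);m=((f[:,:,2]-f[:,:,0])>35).astype(np.uint8)
q=max(cv2.findContours(m,0,2)[0],key=cv2.contourArea)
w=np.array([proj(c,x,y,.035)[:2]*1000 for x,y in q.reshape(-1,2)]).astype(np.float32)
print(np.round(cv2.boxPoints(cv2.minAreaRect(w))).tolist(),cv2.boundingRect(q))
E
```

```text
6.075 [0.46926544 0.29427526 0.12092604] 0.01433780103601903 61.43946647644043
[[387.0, 400.0], [415.0, 244.0], [534.0, 265.0], [506.0, 422.0]] (225, 95, 291, 223)
```

View pics/w3.png

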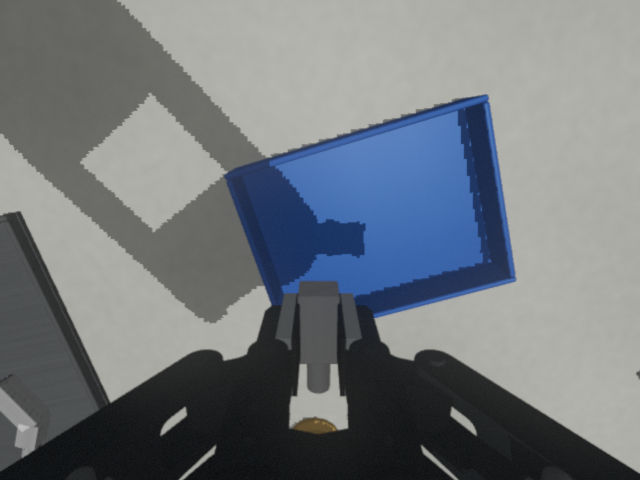

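The bolt is held between the pads at (319,330), and the tray's centre comes out at (460,333). Lower, release, lift.

Emit:
step_arm(increments=[0,0,-0.35,0,0,0,0,0,0,-0.35,0,0,0,0,0,0,-0.14,0,0,0,0,0,0,-0.09,0,0,0,0,0,0,0,0,0,0,0,0,0,0,0,0,0,0.35,0,0,0,0,0,0,0.35,0,0,0,0,0,0,0.35,0,0,0.2,0,0,0,0.35,0,0,0.35,0,0,0,0.35,0,0,0.4,0,0,0,0.5])

```text
clock: 7.45
tool_pos: [0.4685, 0.2948, 0.1243]
eef_rot: [-0.177, -3.136, 0.001]
force: [1.5, 0.1, -0.1]
gripper_width: 0.0424
gripper_force: 0.0
```

Emit:
step_arm(increments=[0.151,-0.354,0,0,0,0.0443,0.5,0.151,-0.354,0,0,0,0.0443,0.5,0.151,-0.354,0,0,0,0.0443,0.5,0.151,-0.354,0,0,0,0.0443,0.5,0.151,-0.354,0,0,0,0.0443,0.5,0.151,-0.354,0,0,0,0.0443,0.5,0,0,-0.3,0,0,0,0.5,0,0,-0.3,0,0,0,0.5,0,0,-0.15,0,0,0,0.5,0,0,0,0,0,0,0.5,0,0,0,0,0,0,0.5])

```text
clock: 8.82
tool_pos: [0.5785, 0.0402, 0.0343]
eef_rot: [-0.653, 3.071, -0.0]
force: [0.5, 0.2, 0.6]
gripper_width: 0.0428
gripper_force: 0.0
```

Emit:
step_arm(increments=[0,0,-0.12,0,0,0,0.5,0,0,-0.1,0,0,0,0.5,0,0,0,0,0,0,0,0,0,0,0,0,0,0,0,0,0,0,0,0,0,0,0,0,0,0,0,0,0,0,0,0,0,0,0])

```text
clock: 9.7
tool_pos: [0.5778, 0.0401, 0.007]
eef_rot: [-0.653, 3.073, 0.0]
force: [0.5, -0.0, -0.8]
gripper_width: 0.0143
gripper_force: 61.3
```

Emit:
step_arm(increments=[0,0,0.25,0,0,0,0,0,0,0.4,0,0,0,0,0,0,0.3,0,0,0,0,-0.164,0.38,0,0,0,0,0,-0.164,0.38,0,0,0,0,0,-0.164,0.38,0,0,0,0,0,-0.164,0.38,0,0,0,0,0,-0.164,0.38,0,0,0,0,0,-0.164,0.38,0,0,0,0,0,-0.164,0.38,0,0,0,0,0,0,0,0,0,0,0,0,0,0,0,0,0,0,0])

```text
clock: 11.2
tool_pos: [0.4398, 0.359, 0.1208]
eef_rot: [0.654, -3.072, 0.001]
force: [0.9, -0.5, -2.4]
gripper_width: 0.0146
gripper_force: 61.3
```

```bash
python3 - <<'E'
from h import *
c=eyes.camera("wrist");save(c,"w4")
E
```

```text
(no output)
```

View pics/w4.png

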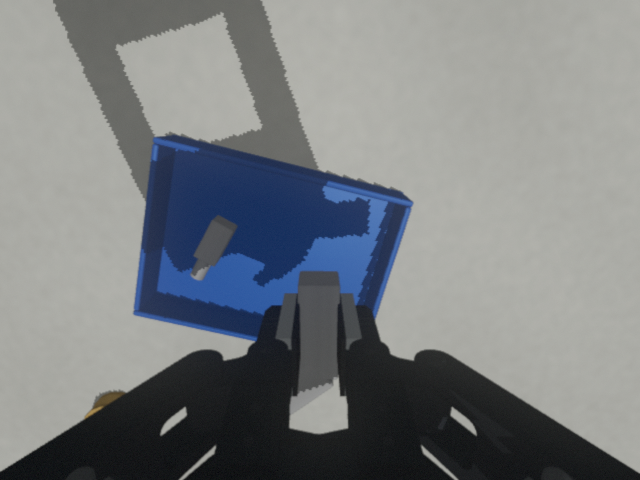

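The short bolt lies in the tray at (212,247) and the bent one is held at (318,330). Lower and release.

Emit:
step_arm(increments=[0,0,-0.35,0,0,0,0,0,0,-0.35,0,0,0,0,0,0,-0.14,0,0,0,0,0,0,-0.09,0,0,0,0,0,0,0,0,0,0,0,0,0,0,0,0,0,0.35,0,0,0,0,0,0,0.35,0,0,0,0,0,0,0.35,0,0,0.2,0,0,0,0.35,0,0,0.35,0,0,0,0.35,0,0,0.5,0,0,0,0.2,0,0,0.5,0,0,0,0])

```text
clock: 12.75
tool_pos: [0.4397, 0.3592, 0.1973]
eef_rot: [-0.653, 3.073, 0.0]
force: [1.6, 1.3, -1.4]
gripper_width: 0.0009
gripper_force: 0.0
```

```bash
python3 - <<'E'
from h import *
for _ in range(2): c=eyes.camera("scene")
save(c,"s5");t=eyes.camera("top");save(t,"t5");s=robot.observe();print(s["clock"],s["tool_pos"])
a=cv2.resize(cv2.imread("pics/s5.png")[315:435,400:560],(480,360));b=cv2.resize(cv2.imread("pics/t5.png")[240:330,420:480],(240,360),interpolation=2)
d=cv2.resize(cv2.imread("pics/s5.png")[110:200,260:320],(480,720)[:1]+(720,))[:600,:320]
cv2.imwrite("pics/m5.png",np.vstack([np.hstack([a,b]),np.hstack([cv2.resize(cv2.imread("pics/s5.png")[110:170,260:320],(240,240),interpolation=2),np.zeros((240,480,3),np.uint8)])]))
E
```

```text
12.9 [0.44154229 0.36059828 0.19950365]
```

View pics/m5.png

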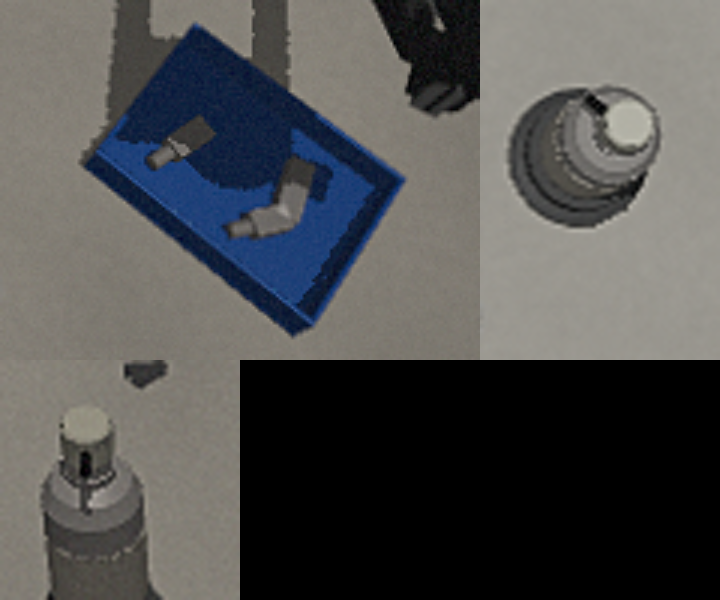

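Both scrap bolts lie in the tray. In the composite, the cap top's disc is at (630,122) in the top inset and (87,424) in the scene inset. I go over to it with the gripper shut.

Emit:
step_arm(increments=[0.0195,-0.3,0.2,0,0,-0.05,0,0.0195,-0.465,0.2,0,0,-0.05,0,0.0195,-0.465,0.1,0,0,-0.05,0,0.0195,-0.465,0,0,0,-0.05,0,0.0195,-0.465,0,0,0,-0.05,0,0.0195,-0.465,0,0,0,-0.05,0,0.0195,-0.465,0,0,0,-0.05,0,0.0195,-0.465,0,0,0,-0.05,0,0.0195,-0.465,0,0,0,-0.05,0,0.0195,-0.465,0,0,0,-0.05,0,0.0195,-0.465,0,0,0,-0.05,0,0.0195,-0.3,0,0,0,-0.05,0])

```text
clock: 14.4
tool_pos: [0.4671, -0.2727, 0.2535]
eef_rot: [-1.202, -2.899, -0.001]
force: [0.3, 0.2, 0.4]
gripper_width: 0.0002
gripper_force: 0.0
```

```bash
python3 - <<'E'
from h import *
t=eyes.camera("top");s=eyes.camera("scene")
print(proj(t,457.5,270.3,.184),proj(s,281.6,125.9,.184))
for _ in range(2): c=eyes.camera("wrist")
save(c,"w6");o=robot.observe();print(o["clock"],o["tool_pos"],o["qpos"])
print([(d["score"],d["bbox"],proj(c,(d["bbox"][0]+d["bbox"][2])/2,(d["bbox"][1]+d["bbox"][3])/2,.184)) for d in search_frame("nozzle_top","wrist")])
E
```

```text
[ 0.46841231 -0.31364017  0.184     ] [ 0.47039837 -0.30834346  0.184     ]
14.6 [ 0.46732921 -0.27048333  0.25368277] [-5.46322329e-01  2.52472059e-01  1.60315074e+00  6.15103825e-04
  1.28947146e+00 -1.33559589e+00]
[(0.9, [249.7, 269.3, 319.8, 325.7], array([ 0.47135423, -0.30397427,  0.184     ]))]
```

View pics/w6.png

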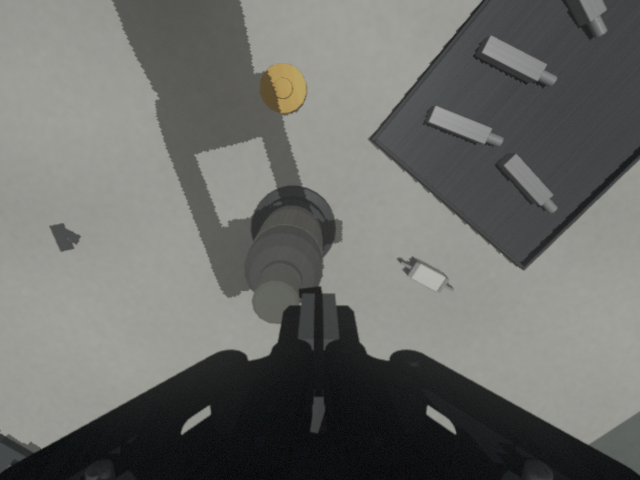

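The wrist view has the cap disc at (276,300), which agrees with about (0.470, -0.310). I move above it and come down to 190 mm.

Emit:
step_arm(increments=[0.018,-0.165,0,0,0,0,0,0,-0.165,0,0,0,0,0,0,0,-0.2,0,0,0,0,0,0,-0.2,0,0,0,0,0,0,-0.1,0,0,0,0,0,0,0,0,0,0,0,0,0,0,0,0,0,0])

```text
clock: 15.52
tool_pos: [0.4708, -0.3108, 0.1963]
eef_rot: [1.195, 2.903, -0.001]
force: [-0.1, -0.2, 1.0]
gripper_width: 0.0
gripper_force: 0.0
```

```bash
python3 - <<'E'
from h import *
c=eyes.camera("scene");save(c,"s7");c=eyes.camera("wrist");save(c,"w7")
a=cv2.resize(cv2.imread("pics/s7.png")[100:200,230:330],(400,400),interpolation=2)
b=cv2.resize(cv2.imread("pics/w7.png")[200:400,220:420],(400,400),interpolation=2)
cv2.imwrite("pics/m7.png",np.hstack([a,b]))
E
```

```text
(no output)
```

View pics/m7.png

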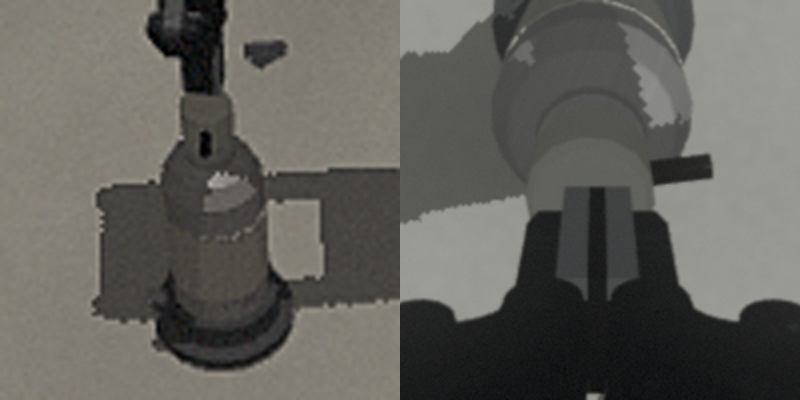

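Both insets show the fingertips centred above the cap. Press slowly, watching the force.

Emit:
step_arm(increments=[0,0,-0.05,0,0,0,0,0,0,-0.04,0,0,0,0,0,0,-0.02,0,0,0,0,0,0,0,0,0,0,0,0,0,0,0,0,0,0])

```text
clock: 16.25
tool_pos: [0.4702, -0.3102, 0.1825]
eef_rot: [1.196, 2.905, 0.0]
force: [-0.4, 0.1, 2.9]
gripper_width: -0.0
gripper_force: 1.7
```

Emit:
step_arm(increments=[0,0,-0.02,0,0,0,0,0,0,-0.02,0,0,0,0,0,0,-0.006,0,0,0,0,0,0,0,0,0,0,0,0,0,0,0,0,0,0])

```text
clock: 16.88
tool_pos: [0.4702, -0.3102, 0.1775]
eef_rot: [1.196, 2.904, 0.0]
force: [-2.1, 2.0, 8.1]
gripper_width: 0.0003
gripper_force: 4.2
```

Emit:
step_arm(increments=[0,0,-0.01,0,0,0,0,0,0,-0.006,0,0,0,0,0,0,0,0,0,0,0,0,0,0,0,0,0,0,0,0,0,0,0,0,0])

```text
clock: 17.5
tool_pos: [0.4702, -0.3102, 0.176]
eef_rot: [1.196, 2.904, -0.0]
force: [-2.3, 3.0, 10.9]
gripper_width: -0.0002
gripper_force: 5.2
```

Emit:
step_arm(increments=[0,0,-0.005,0,0,0,0,0,0,0,0,0,0,0,0,0,0,0,0,0,0,0,0,0,0,0,0,0])

```text
clock: 18.0
tool_pos: [0.4702, -0.3102, 0.176]
eef_rot: [1.196, 2.904, -0.0]
force: [-3.8, 2.6, 13.4]
gripper_width: -0.0001
gripper_force: 6.6
```

On the stop: the force rises while z stays at 176 mm. It has been held for over 0.5 s, so release now.

Emit:
step_arm(increments=[0,0,0.05,0,0,0,0,0,0,0.1,0,0,0,0,0,0,0.3,0,0,0,0,0,0.2,0.3,0,0,0,0,0,0.3,0,0,0,0,0,0,0.3,0,0,0,0,0,0,0,0,0,0,0,0,0,0,0,0,0,0,0])

```text
clock: 19.0
tool_pos: [0.4704, -0.2147, 0.264]
eef_rot: [1.196, 2.905, -0.001]
force: [-0.6, -0.7, 0.3]
gripper_width: -0.0
gripper_force: 0.0
```

```bash
python3 - <<'E'
from h import *
c=eyes.camera("scene");save(c,"s8");o=robot.observe();print(o["clock"],o["tool_pos"],o["force"])
cv2.imwrite("pics/m8.png",cv2.resize(cv2.imread("pics/s8.png")[100:430,150:560],(745,600),interpolation=2))
E
```

```text
19.05 [ 0.47037969 -0.21501434  0.26393151] [-0.09073281 -0.95177246 -0.60463772]
```

View pics/m8.png

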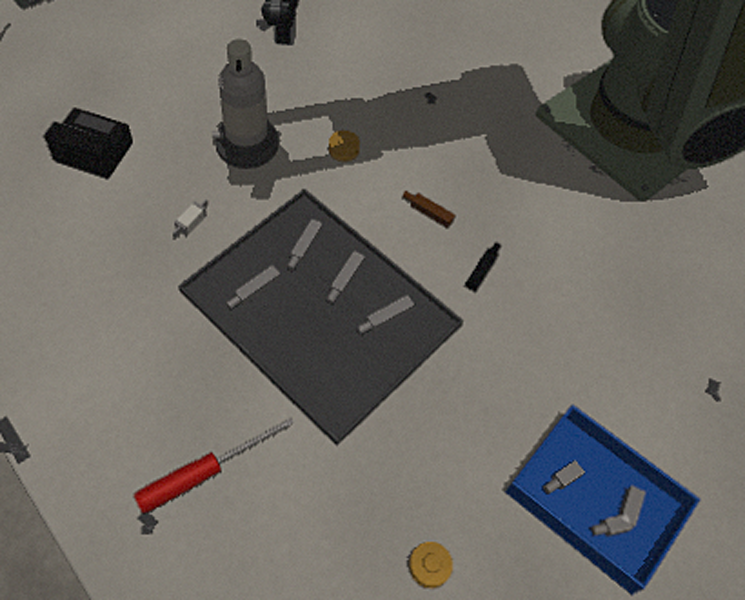

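The picture shows both scrap bolts in the tray at (563,477) and (622,515), the four good bolts unmoved, the cap up at (239,52) and the robot clear of everything. Hand in.

```bash
python3 -c "
from plant import robot
print(robot.job_done())"
```

```text
the job is handed in; nothing more can be done
None
```

The job is handed in (the hand-in returned no verdict): both scrap bolts are in the blue tray, the nozzle cap was pressed to its stop, held and released, and the last picture shows the four good bolts and the loose things still in place.

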